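# Set the sprung row gauge at a sintering tray bench

## Robot

A 6-joint arm with a two-finger parallel gripper is mounted at the origin on the work surface. World frame = base frame: x ahead of the robot, y to its left, z up, the work surface at z = 0. Lengths are in m, angles in rad, forces in N, time in s.
With the tool pointing down it reaches from about 0.3 to 0.875 m from the base axis. Payload 6.4 kg.
Tool frame: the origin (TCP) lies midway between the tips of the shut fingers; the grasp point (between the pads) lies 19 mm behind it; z points along the fingers, y is the line along which they close (so a half turn about z gives the same grasp; the last joint's range is limited). The gripper opens to 85 mm and grips with 20 to 120 N. Pads are 22 mm wide; open, the fingers measure 114 mm over their backs; the gripper's body (76 mm by 85 mm) begins 54 mm behind the grasp point. The pads swing forward as they close: fully open they stand 13 mm farther back than shut.
Start: joints at [-1.423, 0.181, 1.607, -0, 1.354, -0.206], TCP at [0.199, -0.539, 0.231] pointing down, gripper open.
Joint ranges: [-2.99, 2.99], [-0.89, 2.07], [0.3, 2.58], [-1.14, 4.28], [0, 2.63], [-3.12, 3.12]. Speed limits (rad/s): [2.57, 2.57, 3.01, 3.14, 3.14, 3.14].

## Interface

Orientations are given as a unit quaternion [w, x, y, z].
In Python, from bench import ctrl gives the robot as it stands.
- The arm moves only by the tool drive_tool, never from a script. Its argument "plan" is a list that holds one entry, the list of rows, each a list of 4 numbers: the shift along the tool's x, y, z scaled (see below), then the turn about the tool's z scaled (see below). In form: [[[x, y, z, roll], ...]]. A call has 1 to 12 rows; each row is the pose to reach, as a shift and turn from the pose commanded when the call began, along the tool's axes at that moment, turning the shorter way round; what a row does not reach only later rows make up. The controller multiplies each number of a shift by 400 mm and each number of a turn by 180 degrees. A row lasts 1/12 s, in which the tool goes at most 41.7 mm and 7.16 degrees, less where a joint would pass 70% of its speed; a pose out of reach is approached as far as the arm can. A call with a number of a shift or a turn outside -1 to 1 is refused whole. A call with a gripper value outside its range is refused whole. "jaw" is the closure, from 0 (fully open) to 1 (shut), set as the call begins (left out, the last holds). The fingers move at their own pace and stop on an object; the grip force is fixed at half the most. Time passes only in rows, so rows that repeat a pose let the fingers close. It gives the time, the measured TCP pose, the force, the opening and the grip force at its end, in the units of the state.
- ctrl.get_obs(): the state, without advancing time (a new reading comes with each control period).
- ctrl.camera(name): name is "scene" or "side" or "wrist"; returns (picture, depth): 400x640x3 uint8, red, green, blue; 400x640 float32, m along the optical axis (not along the pixel's ray), 0 where there is no reading.
- ctrl.camera_info(name): a dict with "camera_matrix" (3x3 intrinsics, pixels), "R" (3x3) and "t" (3): a world point X has camera coordinates R X + t; the wrist camera has in their place "T_tool_cam" (4x4, takes a point from camera to tool coordinates, whose origin is the TCP and whose axes are the flange's). Camera axes: x right, y down, z forward; pixel columns grow to the right and rows downward; lengths in m; the calibration is good to about 2 mm. A picture is of the moment at which its call begins: read the wrist's pose just before it. camera_info takes no time and is no camera call.
- ctrl.hand_in(): hands the job in; it is judged then, once.
The state is a dict: "time_s": time; "q": joint angles; "dq": joint speeds; "joint_efforts": joint torques, N m; "eef_pos": TCP position; "eef_rot": TCP orientation; "wrist_force": force on the tool from outside, world axes, zero at the start; "torque": the same for the moment, N m; "opening": opening from 0.0 (shut) to 1.0 (fully open); "grasp_force": force on a finger pad.
Only numpy, scipy, OpenCV 4.12 (cv2) and the standard library are available. Lean on these libraries where they do the work, as an engineer would, in place of code of your own. Each camera call takes 0.05 s, during which the arm holds its last target. There are 200 camera calls.

## Task

Clear the yellow saddle off the row gauge by hanging it astride the horizontal bar of the rail, so that it hangs there straight by itself. Then draw the gauge's sprung rod out by its black knob until the pointer under the white end disc stands over the red line, and finish while still holding it there against its spring: do not let go. Leave the collars, strips, slab, pen and cup where they lie.

Things in the scene. Friction and masses are not known exactly. Their poses are not given: they have to be found in the camera images.
- gauge: Row gauge, fixed: aluminium base plate 130 (x) by 360 (y) by 6 mm with scale ticks. Origin: centre of its underside, z up. On its -y half a blue tube housing (radius 17, end collar radius 20 mm, axis along y 70 mm above the bench, y = -170 to -5 mm) on two blocks 50 mm wide. The sprung rod comes out along +y.
- rod (a joint): Slide of the telescoping rod in m: 0 = drawn fully in by its spring (as at the start), grows as the rod is pulled out along the gauge's +y; end stop at 0.125. The spring pulls back with about 4 N at 0, rising 85 N/m, to about 13 N at 0.105; it returns if let go.
- rod_grip (a point): Middle of the rod's black knob: a level cylinder of diameter 22 mm, 42 mm long along gauge y, axis 70 mm above the bench; moves with the rod. Ahead of it (20 to 26 mm towards gauge +y) is a white end disc of diameter 40 mm. At the start it is at gauge x = 0, y = +30 mm; axes as the gauge's. Grip from above, fingers closing along gauge x.
- rod_pointer (a point): Lower tip of the black pointer blade (14 mm wide, 3 mm thick) that hangs from the white end disc, 23 mm farther along gauge +y than rod_grip, 14 mm above the bench. Moves with the rod.
- mark: Red length mark on the gauge's plate: a red line 8 mm wide across the plate (along x) with a red block at each end (10 x 12 mm, top 16 mm above the bench). Origin: middle of the line, on the plate's top; axes as the gauge's. It lies 70 to 105 mm beyond the pointer's start, different each time; fixed.
- saddle: Loose yellow metal saddle, an inverted U standing on the gauge's plate in the rod's way, 0.18 kg. 70 mm long (y), 52 mm wide (x), 74 mm over its toes; 44 mm clear between the legs; crown underside 80, top 85 mm above the feet. On top a black grip fin 12 mm thick (x), 50 mm long (y), 85 to 121 mm above the feet. Origin: centre between the feet, foot level; z up, y along the tunnel.
- rail: Rail, fixed: level steel bar of radius 8 mm along y, axis 150 mm above the bench, between two posts at y = -125 and +125 mm (balls of radius 12 mm on top, feet 110 x 30 x 12 mm). Origin: on the bench under the bar's middle. The saddle hangs with its feet about 78 mm above the bench, its y along the bar.
- collar_a: Loose grey sintered collar, flange diameter 38 mm, 18 mm high; origin centre of the underside. To be left alone.
- collar_b: Loose grey sintered collar, flange diameter 38 mm, 18 mm high; origin centre of the underside. To be left alone.
- collar_c: Loose grey sintered collar, flange diameter 38 mm, 18 mm high; origin centre of the underside. To be left alone.
- strips: Loose bundle of lilac strips, 34 x 137 x 12 mm (long along y); origin centre of the underside. To be left alone.
- slab: Loose dark square slab 140 x 140 x 12 mm; origin centre of the underside. To be left alone.
- pen: Blue and white marker pen 12 x 132 x 10 mm (long along y), lying; origin centre of the underside. To be left alone.
- cup: Grey open cup, 70 mm diameter, 80 mm high; origin centre of the underside. To be left alone.

How it is judged:
By the outcome, as a careful person would: the job done as asked, in the order asked, and still so for the second after the job is handed in, while the arm keeps its last pose, push and grip.
It also fails if it takes over 64 s, if anything falls off the work surface, if the arm or the gripper's body presses on something with over 40 N, if the wrist force passes 120 N, or if a joint passes its speed limit or range.

## Working session

There is one attempt and no reset: what is moved stays moved. The work goes in short steps, Python scripts to look and compute and a tool call to move; the robot and the scene stay as the last step left them, time stands still between calls to the robot, and variables do not carry over. Pictures are saved under pics/ and viewed, at most 11 in all, crops included, and the job is handed in when it is done.

Besides the shell and the picture viewer there is one more tool, called after "Call:" by a JSON object that holds its "fn" and its "kwargs". drive_tool: Moves the arm, as the interface text tells. Its arguments: {"type":"object","properties":{"plan":{"type":"array"},"jaw":{"type":"number"}},"required":["plan"]}

```bash
ls; mkdir -p pics; cat > h.py <<'E'
import numpy as np, cv2
from bench import ctrl
def shot(n):
    o=ctrl.get_obs(); p,d=ctrl.camera(n); return o,p,d
E
python3 - <<'E'
from h import *
o=ctrl.get_obs();print(o)
for n in("scene","side"):
    _,p,d=shot(n); cv2.imwrite(f"pics/{n}0.png",p[:,:,::-1]); np.savez(f"pics/{n}0.npz",p=p,d=d)
    i=ctrl.camera_info(n);print(n,i, -np.array(i["R"]).T@i["t"])
print(ctrl.camera_info("wrist"))
E
```

```text
pics
{'time_s': 0.0, 'q': array([-1.42329365e+00,  1.81537096e-01,  1.60803387e+00, -8.12413894e-06,
        1.35383898e+00, -2.06288603e-01]), 'dq': array([-0.00145596, -0.00061891, -0.00055075, -0.00080998,  0.00081785,
        0.00238268]), 'joint_efforts': array([-6.16529087e-04, -4.44875050e+01, -3.51336944e+01, -3.83284432e-04,
        9.01744352e-03, -1.23456029e-06]), 'eef_pos': array([ 0.199146 , -0.5387964,  0.2303739]), 'eef_rot': array([-9.08368152e-04,  9.84394162e-01,  1.75975304e-01,  2.27395613e-05]), 'wrist_force': array([ 0.39478645, -0.81716503, -0.12621489]), 'torque': array([ 0.059411  , -0.0048389 ,  0.00147614]), 'grasp_force': 0.0, 'opening': 0.9957970334078478}
scene {'camera_matrix': array([[390.10786443,   0.        , 317.25195033],
       [  0.        , 390.10786443, 200.42494774],
       [  0.        ,   0.        ,   1.        ]]), 'R': array([[-0.84269239,  0.53839429,  0.00105573],
       [ 0.40740432,  0.63894696, -0.65250939],
       [-0.35198189, -0.54943459, -0.7577799 ]]), 't': array([ 0.39161943, -0.12572482,  1.37553862])} [0.86540023 0.62525433
[... 297 characters left out ...]
 -6.91962248e-01],
       [ 3.64659627e-01,  5.88077792e-01, -7.21933423e-01]]), 't': array([-0.40496182,  0.23835878,  1.40412018])} [-0.07713368 -0.8932323   1.17836706]
{'camera_matrix': array([[281.92210447,   0.        , 321.8127775 ],
       [  0.        , 281.92210447, 202.10805493],
       [  0.        ,   0.        ,   1.        ]]), 'T_tool_cam': array([[ 6.30319383e-04, -9.56901132e-01, -2.90413200e-01,
         7.32072942e-02],
       [ 9.99999130e-01,  9.39758722e-04, -9.26050710e-04,
        -3.85225721e-05],
       [ 1.15905731e-03, -2.90412364e-01,  9.56900891e-01,
        -1.40929429e-01],
       [ 0.00000000e+00,  0.00000000e+00,  0.00000000e+00,
         1.00000000e+00]])}
```

View pics/scene0.png

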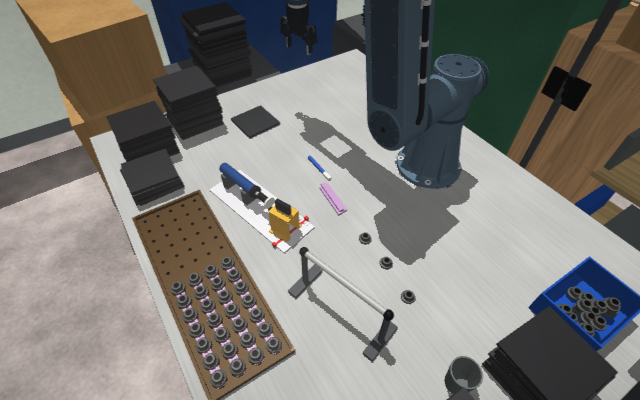

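View pics/side0.png

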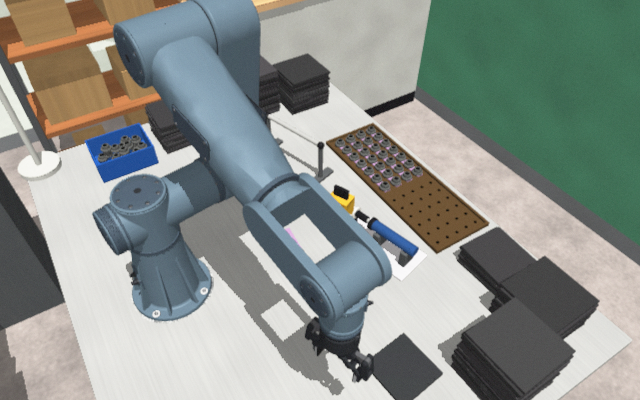

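The scene view shows the blue housing at about (222,165)–(262,195), the saddle at (284,218), the red blocks at (277,244) and (306,219), and the rail balls at (304,252) and (388,314). The side view is mostly blocked by the arm. Next I'll measure from the scene view.

```bash
cat >> h.py <<'E'
def cloud(n,d,o=None):
    i=ctrl.camera_info(n);K=np.array(i["camera_matrix"])
    v,u=np.mgrid[:400,:640]; c=np.stack([(u-K[0,2])/K[0,0]*d,(v-K[1,2])/K[1,1]*d,d],-1)
    if n=="wrist":
        from scipy.spatial.transform import Rotation as Ro
        T=np.array(i["T_tool_cam"]); q=o["eef_rot"]
        return (c@T[:3,:3].T+T[:3,3])@Ro.from_quat(np.r_[q[1:],q[0]]).as_matrix().T+o["eef_pos"]
    return (c-i["t"])@np.array(i["R"])
def masks(p):
    h=cv2.cvtColor(p,cv2.COLOR_RGB2HSV).astype(int);H,S,V=h[...,0],h[...,1],h[...,2]
    return dict(yellow=(H>14)&(H<32)&(S>150)&(V>80),blue=(H>100)&(H<125)&(S>130),red=((H<8)|(H>172))&(S>150)&(V>90),black=(V<60))
E
python3 - <<'E'
from h import *
z=np.load("pics/scene0.npz");p,d=z["p"],z["d"];X=cloud("scene",d);M=masks(p)
roi=np.zeros((400,640),bool);roi[150:270,200:330]=1
def ax(P):
    m=P[:,:2].mean(0);w,v=np.linalg.eigh(np.cov(P[:,:2].T));return m.round(4),np.degrees(np.arctan2(v[1,1],v[0,1])).round(2)
for k in("yellow","blue","red"):
    m=M[k]&roi&(d>0);P=X[m]
    print(k,m.sum(),P.min(0).round(3),P.max(0).round(3),ax(P))
    n,l,s,c=cv2.connectedComponentsWithStats(m.astype(np.uint8))
    for j in range(1,n):
        if s[j,4]>5: print("  ",s[j],np.median(X[l==j],0).round(4))
# rail: points 120..175 mm high in roi
r=np.zeros_like(roi);r[240:350,285:405]=1
P=X[r&(X[...,2]>.145)&(X[...,2]<.19)];print("rail",len(P),P.min(0),P.max(0),ax(P))
for s in((304,252),(388,314)):
    a=X[s[1]-6:s[1]+5,s[0]-6:s[0]+7].reshape(-1,3);a=a[a[:,2]>.13];print("ball",np.median(a,0),a[:,2].max())
# fin: black high pts
P=X[roi&(X[...,2]>.095)&M["black"]];print("fin",len(P),P.min(0),P.max(0),ax(P[P[:,2]>.122]),(P[:,2]>.122).sum())
P=X[M["blue"]&roi&(X[...,2]>.08)];print("tubetop",len(P),P.min(0),P.max(0),ax(P))
cv2.imwrite("pics/c1.png",cv2.resize(p[150:330,195:405,::-1],None,fx=3.3,fy=3.3,interpolation=cv2.INTER_CUBIC))
E
```

```text
yellow 628 [ 0.519 -0.09   0.004] [0.609 0.017 0.1  ] (array([ 0.5758, -0.0144]), np.float64(148.79))
   [269 206  32  35 628] [ 0.5821 -0.0125  0.0594]
blue 364 [ 0.331 -0.308  0.002] [ 0.645 -0.164  0.089] (array([ 0.5666, -0.2293]), np.float64(173.48))
   [308 156  16  16  67] [ 0.3371 -0.2133  0.0085]
   [220 163  34  27 297] [ 0.6183 -0.2324  0.0837]
red 52 [ 0.49  -0.028  0.003] [0.626 0.017 0.019] (array([ 0.5585, -0.0053]), np.float64(-165.76))
   [300 216   8   8  20] [ 0.4961 -0.0201  0.0114]
   [290 227   6   6   9] [ 0.5503 -0.0085  0.0058]
   [272 239  10   8  23] [0.6197 0.0078 0.0098]
rail 824 [0.52551681 0.14943328 0.1455274 ] [0.61751814 0.41134944 0.16317846] (array([0.5704, 0.2897]), np.float64(106.36))
ball [0.60709265 0.16518683 0.15604482] 0.1631784638529053
ball [0.5391145  0.39899272 0.15764373] 0.959905447935678
fin 211 [ 0.55554633 -0.04635049  0.09501344] [0.86540023 0.62525433 0.95990545] (array([0.5967, 0.0906]), np.float64(69.52)) 111
tubetop 242 [ 0.59105755 -0.30778705  0.08011082] [0.86540023 0.62525433 0.95990545] (array([ 0.6178, -0.2303]), np.float64(83.83))
```

View pics/c1.png

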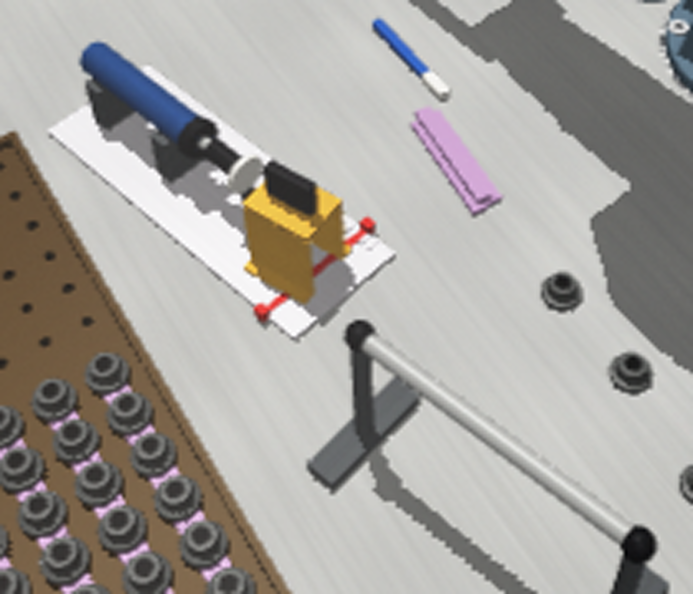

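The crop shows the fin at crop (290,188) and the saddle standing just short of the red line, whose block tips are at (368,226) and (262,312). The bar runs from (360,335) to (638,545). Gauge +y is at about 103° in the world frame and the rail at about 106°. I'll move over the saddle for a wrist view.

Call:
{"fn": "drive_tool", "kwargs": {"plan": [[[0.05,-0.03,-0.01,-0.02],[0.15,-0.1,-0.04,-0.055],[0.25,-0.17,-0.05,-0.09],[0.35,-0.24,-0.05,-0.125],[0.45,-0.31,-0.05,-0.16],[0.55,-0.37,-0.05,-0.19],[0.62,-0.42,-0.05,-0.22],[0.65,-0.44,-0.05,-0.229],[0.65,-0.44,-0.05,-0.229]]]}}

```text
time_s: 0.85
eef_pos: [0.3852, -0.2782, 0.251]
eef_rot: [-0.001, 0.857, 0.515, 0.001]
wrist_force: [0.6, 0.1, -0.1]
opening: 1.002
grasp_force: 0.0
```

```bash
cat >> h.py <<'E'
def go(tgt,yaw):  # target TCP, world angle of tool x (deg) -> scaled row
    from scipy.spatial.transform import Rotation as Ro
    o=ctrl.get_obs();q=o["eef_rot"];R=Ro.from_quat(np.r_[q[1:],q[0]]).as_matrix()
    s=R.T@(np.array(tgt)-o["eef_pos"])/.4; a=np.degrees(np.arctan2(R[1,0],R[0,0]))
    print("t",round(o["time_s"],2),"pos",o["eef_pos"].round(4),"yaw",a.round(2),"tilt",R[:,2].round(4),"row",s.round(4),(-((yaw-a+180)%360-180)/180).round(4),"q6",o["q"][5].round(2),"op",round(o["opening"],3),"gf",round(o["grasp_force"],1),"F",o["wrist_force"].round(1))
E
python3 -c "
from h import *
go([.565,-.03,.25],102.7)"
```

```text
t 0.85 pos [ 0.3852 -0.2782  0.251 ] yaw 61.95 tilt [ 0.0013  0.0029 -1.    ] row [0.7591 0.105  0.005 ] -0.2264 q6 -0.39 op 1.002 gf 0.0 F [ 0.6  0.1 -0.1]
```

Call:
{"fn": "drive_tool", "kwargs": {"plan": [[[0.06,0.01,0,-0.02],[0.16,0.02,0,-0.05],[0.26,0.04,0,-0.08],[0.36,0.05,0,-0.11],[0.46,0.06,0,-0.14],[0.56,0.08,0,-0.17],[0.66,0.09,0,-0.2],[0.73,0.1,0,-0.22],[0.76,0.105,0,-0.226],[0.76,0.105,0,-0.226],[0.76,0.105,0,-0.226]]]}}

```text
time_s: 1.77
eef_pos: [0.5638, -0.0375, 0.2507]
eef_rot: [-0.0, 0.628, 0.778, -0.001]
wrist_force: [0.6, 0.5, 0.8]
opening: 0.999
grasp_force: 0.0
```

```bash
python3 - <<'E'
from h import *
go([.565,-.03,.25],102.7)
o,p,d=shot("wrist");np.savez("pics/w1.npz",p=p,d=d,pos=o["eef_pos"],q=o["eef_rot"])
cv2.imwrite("pics/w1.png",p[:,:,::-1])
X=cloud("wrist",d,o);M=masks(p);ok=d>0
def rep(n,m):
    P=X[m]
    if len(P)<5: print(n,len(P));return
    r=cv2.minAreaRect((P[:,:2]*1000).astype(np.float32)); print(n,len(P),"med",np.median(P,0).round(4),"rect",np.round(r[0],1),np.round(r[1],1),round(r[2],1),"z",P[:,2].min().round(3),P[:,2].max().round(3))
near=ok&(np.hypot(X[...,0]-.565,X[...,1]+.03)<.12)
rep("fintop",near&M["black"]&(X[...,2]>.12)&(X[...,2]<.14))
rep("crown",near&M["yellow"]&(X[...,2]>.085)&(X[...,2]<.1))
m=near&M["red"];n,l,s,c=cv2.connectedComponentsWithStats(m.astype(np.uint8))
for j in range(1,n):
    if s[j,4]>8: rep(f"red{s[j]}",l==j)
E
```

```text
t 1.77 pos [ 0.5638 -0.0375  0.2507] yaw 102.15 tilt [-1.5e-03 -3.0e-04 -1.0e+00] row [0.0176 0.007  0.0017] -0.0031 q6 -0.49 op 0.999 gf 0.0 F [0.6 0.5 0.8]
fintop 555 med [ 0.5625 -0.0226  0.1252] rect [562.9 -23.9] [10.8 48.8] 23.8 z 0.121 0.127
crown 2283 med [ 0.561  -0.0203  0.0894] rect [562.5 -24.6] [52.  69.9] 23.7 z 0.086 0.096
red[349 142  27   9 158] 158 med [0.6121 0.0093 0.0063] rect [607.8   9.6] [34.8 10. ] 12.8 z -0.002 0.017
red[267 145  26  10 155] 155 med [ 0.4964 -0.0181  0.0061] rect [500.8 -18.6] [32.  10.7] 11.4 z -0.002 0.016
```

View pics/w1.png

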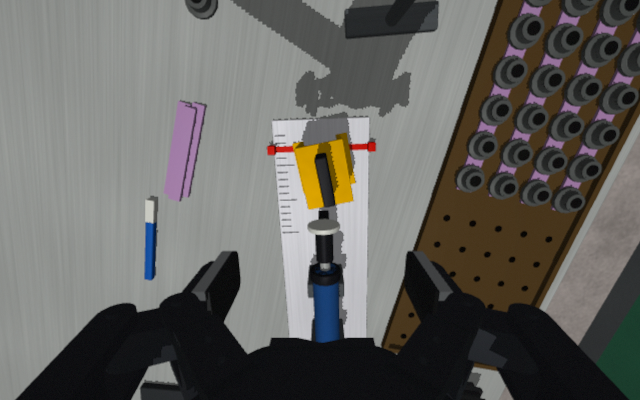

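The wrist view shows the saddle crown around (325,172) with the fin from (322,155) to (328,205), turned about 11° from the gauge, and the red blocks at (271,150) and (372,146). Fin size and heights agree (12×50 mm, top at 0.127). I'll align to it, then descend.

```bash
python3 -c "
from h import *
go([.5627,-.0243,.095],113.8)"
```

```text
t 1.82 pos [ 0.5635 -0.0381  0.2508] yaw 102.08 tilt [-1.3e-03 -4.0e-04 -1.0e+00] row [0.0343 0.0058 0.3895] -0.0651 q6 -0.49 op 0.995 gf 0.0 F [-0.1  0.8  0.4]
```

Call:
{"fn": "drive_tool", "kwargs": {"plan": [[[0.015,0.003,0.02,-0.033],[0.034,0.006,0.06,-0.065],[0.034,0.006,0.11,-0.065],[0.034,0.006,0.16,-0.065],[0.034,0.006,0.19,-0.065],[0.034,0.006,0.2,-0.065],[0.034,0.006,0.2,-0.065],[0.034,0.006,0.2,-0.065]]]}}

```text
time_s: 2.48
eef_pos: [0.5639, -0.0242, 0.1721]
eef_rot: [0.0, 0.546, 0.838, 0.0]
wrist_force: [0.7, -0.1, 1.1]
opening: 0.995
grasp_force: 0.0
```

```bash
python3 -c "
from h import *
go([.5627,-.0243,.095],113.8)"
```

```text
t 2.48 pos [ 0.5639 -0.0242  0.1721] yaw 113.8 tilt [ 8.e-04 -3.e-04 -1.e+00] row [ 0.0011 -0.0031  0.1927] -0.0 q6 -0.67 op 0.995 gf 0.0 F [ 0.7 -0.1  1.1]
```

Call:
{"fn": "drive_tool", "kwargs": {"plan": [[[0,-0.003,0.03,0],[0,-0.003,0.08,0],[0,-0.003,0.13,0],[0,-0.003,0.17,0],[0,-0.003,0.19,0],[0,-0.003,0.193,0],[0,-0.003,0.193,0],[0,-0.003,0.193,0]]]}}

```text
time_s: 3.15
eef_pos: [0.5634, -0.024, 0.0952]
eef_rot: [0.001, 0.546, 0.838, 0.0]
wrist_force: [0.8, 1.3, -0.2]
opening: 0.998
grasp_force: 0.0
```

Call:
{"fn": "drive_tool", "kwargs": {"plan": [[[0,0,0,0],[0,0,0,0],[0,0,0,0],[0,0,0,0],[0,0,0,0],[0,0,0,0],[0,0,0,0],[0,0,0,0],[0,0,0,0],[0,0,0,0],[0,0,0,0],[0,0,0,0]]], "jaw": 1}}

```text
time_s: 4.15
eef_pos: [0.5627, -0.0238, 0.0942]
eef_rot: [0.0, 0.546, 0.838, 0.0]
wrist_force: [0.4, -0.4, 1.0]
opening: 0.132
grasp_force: 60.2
```

```bash
python3 -c "
from h import *
go([.5627,-.0243,.29],106.4)"
```

```text
t 4.15 pos [ 0.5627 -0.0238  0.0942] yaw 113.87 tilt [ 2.e-04  0.e+00 -1.e+00] row [-1.300e-03 -3.000e-04 -4.895e-01] 0.0415 q6 -0.67 op 0.132 gf 60.2 F [ 0.4 -0.4  1. ]
```

Gripped at 11 mm, which fits the fin. Now lift.

Call:
{"fn": "drive_tool", "kwargs": {"plan": [[[0,0,-0.01,0],[0,0,-0.04,0],[0,0,-0.1,0],[0,0,-0.17,0],[0,0,-0.24,0],[0,0,-0.31,0],[0,0,-0.38,0],[0,0,-0.44,0],[0,0,-0.48,0],[0,0,-0.49,0],[0,0,-0.49,0]]]}}

```text
time_s: 5.07
eef_pos: [0.5631, -0.024, 0.292]
eef_rot: [0.002, 0.546, 0.838, 0.0]
wrist_force: [-0.5, 0.4, -2.4]
opening: 0.132
grasp_force: 59.9
```

Call:
{"fn": "drive_tool", "kwargs": {"plan": [[[0.03,0.015,0,0.005],[0.1,0.05,0,0.01],[0.18,0.09,0,0.015],[0.26,0.125,0,0.02],[0.34,0.165,0,0.03],[0.42,0.2,0,0.035],[0.5,0.24,0,0.04],[0.58,0.28,0,0.041],[0.65,0.31,0,0.041],[0.69,0.33,0,0.041],[0.69,0.33,0,0.041],[0.69,0.33,0,0.041]]]}}

```text
time_s: 6.07
eef_pos: [0.5704, 0.2826, 0.2878]
eef_rot: [-0.001, 0.598, 0.802, -0.002]
wrist_force: [0.4, 0.9, -1.9]
opening: 0.129
grasp_force: 59.8
```

```bash
python3 - <<'E'
from h import *
go([.572,.283,.28],106.4)
for n in("wrist","scene"):
    o,p,d=shot(n);cv2.imwrite(f"pics/{n}2.png",p[:,:,::-1]);X=cloud(n,d,o);ok=d>0
    if n=="wrist": cv2.imwrite("pics/w2.png",p[:,:,::-1])
    # bar band: 0.145..0.162 high, near the rough bar line
    u=np.array([np.cos(np.radians(106.4)),np.sin(np.radians(106.4))]);D=X[...,:2]-[.572,.283];s=D@u;t=D@np.array([u[1],-u[0]])
    m=ok&(abs(t)<.04)&(abs(s)<.105)&(X[...,2]>.142)&(X[...,2]<.164)
    if n=="wrist": m&=s>.045
    P=X[m]; vx=cv2.fitLine(P[:,:2].astype(np.float32),cv2.DIST_HUBER,0,.01,.01).ravel()
    a=np.degrees(np.arctan2(vx[1],vx[0]))%180
    k=(np.array([.572,.283])-vx[2:])@vx[:2]
    print(n,m.sum(),"ang",a.round(2),"pt",(vx[2:]+k*vx[:2]).round(4),"s",s[m].min().round(3),s[m].max().round(3),"zmax",np.percentile(P[:,2],98).round(4))
    m=ok&(abs(t)<.03)&(abs(s)<.16)&(X[...,2]>.16)&(X[...,2]<.172)  # ball tops
    for sg in(-1,1):
        Q=X[m&(s*sg>.1)]
        if len(Q): print(" balltop",sg,np.median(Q,0).round(4),len(Q))
    # saddle seen
    m=ok&masks(p)["yellow"]&(np.hypot(D[...,0],D[...,1])<.12)&(X[...,2]>.18)
    if m.sum()>20:
        P=X[m];print(" saddle",m.sum(),"z",P[:,2].min().round(3),P[:,2].max().round(3))
E
```

```text
t 6.07 pos [0.5704 0.2826 0.2878] yaw 106.61 tilt [-0.0036 -0.0014 -1.    ] row [-0.0002  0.0043  0.0194] 0.0012 q6 -0.02 op 0.129 gf 59.8 F [ 0.4  0.9 -1.9]
wrist 1147 ang 106.59 pt [0.5683 0.2819] s 0.045 0.105 zmax 0.1574
 balltop 1 [0.5326 0.3997 0.1604] 52
 saddle 5226 z 0.198 0.317
scene 393 ang 106.38 pt [0.5732 0.2833] s -0.105 0.105 zmax 0.1591
 balltop -1 [0.606  0.1629 0.1625] 10
 balltop 1 [0.5361 0.3995 0.1611] 20
 saddle 1121 z 0.2 0.374
```

View pics/w2.png

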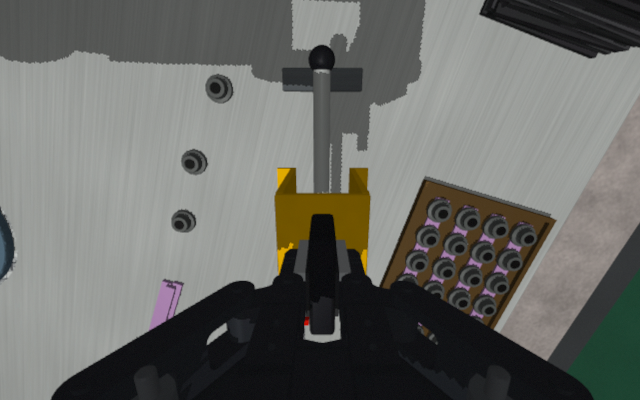

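The wrist view shows the bar (column 321, rows 70–190) running between the yellow legs (inner edges at 296 and 349), nearly centred. I'll refine the lateral offset between saddle and bar in the tool frame.

```bash
python3 - <<'E'
from h import *
o,p,d=shot("wrist")
I=dict(eef_rot=np.array([1.,0,0,0]),eef_pos=np.zeros(3))
X=cloud("wrist",d,I);M=masks(p);ok=d>0
tz=X[...,2]
def rep(n,m,rows):
    out=[]
    for r in rows:
        c=np.flatnonzero(m[r]); 
        if len(c)>3: out.append((r,c.min(),c.max(),*(X[r,c.min():c.max()+1,1][[0,-1]]*1000).round(1),round((X[r,c.min(),1]+X[r,c.max(),1])*500,2),round(X[r,c,0].mean()*1000,0)))
    print(n);[print("  ",*x) for x in out]
col=np.zeros_like(ok);col[:,270:375]=1
rep("bar",col&ok&(tz>.122)&(tz<.15)&~M["yellow"],range(85,190,15))
rep("fin",col&M["black"]&ok&(tz<.0)&(tz>-.06),range(214,245,6))
rep("yel",col&M["yellow"],range(172,250,8))
print(o["eef_pos"],o["q"])
E
```

```text
bar
   85 312 328 -9.9 4.8 -2.53 102.0
   100 312 328 -10.0 4.9 -2.54 89.0
   115 312 328 -10.2 5.0 -2.59 76.0
   130 313 328 -9.2 5.1 -2.06 62.0
   145 313 328 -9.4 5.2 -2.06 48.0
   160 313 328 -9.5 5.3 -2.08 34.0
   175 313 328 -9.6 5.4 -2.11 19.0
fin
   220 311 333 -6.4 5.1 -0.65 24.0
   226 311 333 -6.0 4.6 -0.71 24.0
   232 310 334 -6.3 4.9 -0.68 24.0
   238 309 334 -6.5 4.5 -1.0 24.0
   244 308 336 -6.8 6.6 -0.09 22.0
yel
   172 277 367 -37.1 35.9 -0.56 32.0
   180 278 366 -36.8 35.5 -0.68 29.0
   188 278 366 -26.6 36.0 4.7 29.0
   196 275 369 -26.0 24.6 -0.71 34.0
   204 275 369 -26.1 24.9 -0.61 29.0
   212 276 368 -25.9 24.5 -0.7 24.0
   220 276 368 -26.1 24.7 -0.66 20.0
   228 277 368 -25.8 24.9 -0.44 15.0
   236 277 367 -26.0 24.4 -0.84 10.0
   244 277 367 -26.2 24.7 -0.75 5.0
[0.57107878 0.28105062 0.28864889] [ 2.71465104e-01  2.78592690e-01  1.37381257e+00 -5.42904496e-04
  1.49168646e+00 -1.59140026e-02]
```

Saddle centre is at tool y = -0.65 mm and the bar at about -2.2 mm, so I shift by -1.5 mm and lower to just above contact.

Call:
{"fn": "drive_tool", "kwargs": {"plan": [[[0,-0.004,0.01,0],[0,-0.004,0.04,0],[0,-0.004,0.08,0],[0,-0.004,0.12,0],[0,-0.004,0.16,0],[0,-0.004,0.2,0],[0,-0.004,0.24,0],[0,-0.004,0.27,0],[0,-0.004,0.285,0],[0,-0.004,0.29,0],[0,-0.004,0.29,0],[0,-0.004,0.29,0]]]}}

```text
time_s: 7.22
eef_pos: [0.5706, 0.2816, 0.1749]
eef_rot: [0.0, 0.598, 0.801, 0.001]
wrist_force: [0.8, 0.0, -2.1]
opening: 0.132
grasp_force: 59.6
```

```bash
python3 - <<'E'
from h import *
go([.572,.283,.166],106.5)
o,p,d=shot("wrist");cv2.imwrite("pics/w3.png",p[:,:,::-1])
X=cloud("wrist",d,dict(eef_rot=np.array([1.,0,0,0]),eef_pos=np.zeros(3)));M=masks(p)
for r in range(60,200,20):
    c=np.flatnonzero((abs(X[r,:,1])<.02)&(X[r,:,2]<.05)&(d[r]>0)&~M["yellow"][r]); print(r,c[[0,-1]] if len(c) else c, (X[r,c[[0,-1]],1]*1000).round(1) if len(c) else "", (X[r,c,2].min()).round(3) if len(c) else "")
E
```

```text
t 7.22 pos [0.5706 0.2816 0.1749] yaw 106.48 tilt [ 1.3e-03  4.0e-04 -1.0e+00] row [0.0023 0.0044 0.0223] -0.0001 q6 -0.02 op 0.132 gf 59.6 F [ 0.8  0.  -2.1]
60 [305 334] [-9.8  5.7] 0.018
80 [305 333] [-10.    5.2] 0.018
100 [306 333] [-9.5  5.3] 0.017
120 [306 333] [-9.8  5.4] 0.018
140 [306 333] [-9.9  5.6] 0.018
160 [306 332] [-10.2   5.1] 0.018
180 [307 332] [-9.6  5.3] 0.018
```

View pics/w3.png

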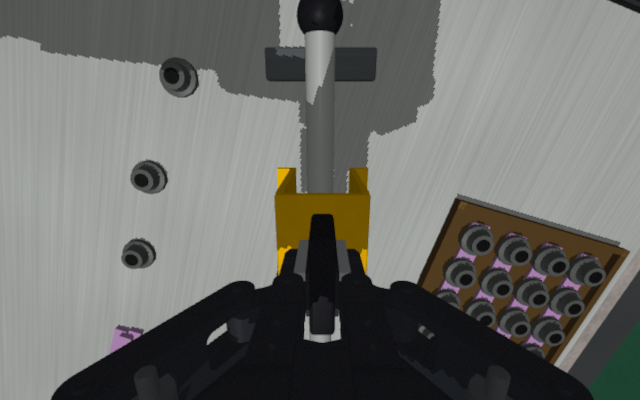

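The bar centre is at column ~319.7 against the saddle's ~322, so the saddle is about 1.4 mm off. The remaining gap is about 9 mm. I'll shift and lower to touch.

Call:
{"fn": "drive_tool", "kwargs": {"plan": [[[0,-0.0035,0.003,0],[0,-0.0035,0.007,0],[0,-0.0035,0.011,0],[0,-0.0035,0.015,0],[0,-0.0035,0.018,0],[0,-0.0035,0.02,0],[0,-0.0035,0.02,0],[0,-0.0035,0.02,0]]]}}

```text
time_s: 7.93
eef_pos: [0.5687, 0.2812, 0.1661]
eef_rot: [-0.0, 0.598, 0.801, -0.0]
wrist_force: [-2.0, 0.9, -1.7]
opening: 0.129
grasp_force: 59.8
```

```bash
python3 - <<'E'
from h import *
go([.572,.283,.166],106.5)
o,p,d=shot("wrist")
X=cloud("wrist",d,dict(eef_rot=np.array([1.,0,0,0]),eef_pos=np.zeros(3)));M=masks(p)
B=[];Y=[]
for r in range(60,185,5):
    c=np.flatnonzero((abs(X[r,:,1])<.02)&(X[r,:,2]<.05)&(d[r]>0)&~M["yellow"][r]);B.append([c[0],c[-1],X[r,c,2].min()])
for r in range(200,245,5):
    c=np.flatnonzero(M["yellow"][r,270:375])+270;Y.append([c[0],c[-1],np.median(X[r,c,2])])
B=np.array(B);Y=np.array(Y);print("bar",B[:,:2].mean().round(2),B[:,2].mean().round(4),"saddle",Y[:,:2].mean().round(2),Y[:,2].mean().round(4))
E
```

```text
t 7.93 pos [0.5687 0.2812 0.1661] yaw 106.49 tilt [-0. -0. -1.] row [0.0021 0.0093 0.0003] -0.0 q6 -0.02 op 0.129 gf 59.8 F [-2.   0.9 -1.7]
bar 322.92 0.0089 saddle 322.0 0.0048
```

Call:
{"fn": "drive_tool", "kwargs": {"plan": [[[0,0.001,0.001,0],[0,0.001,0.002,0],[0,0.001,0.003,0],[0,0.001,0.003,0],[0,0.001,0.003,0]]]}}

```text
time_s: 8.4
eef_pos: [0.5688, 0.2812, 0.1661]
eef_rot: [-0.0, 0.598, 0.801, -0.0]
wrist_force: [-6.0, -1.6, 7.3]
opening: 0.13
grasp_force: 61.2
```

Call:
{"fn": "drive_tool", "kwargs": {"plan": [[[0,0,-0.001,0],[0,0,-0.002,0],[0,0,-0.002,0],[0,0,-0.002,0]]]}}

```text
time_s: 8.73
eef_pos: [0.5691, 0.2813, 0.1661]
eef_rot: [0.0, 0.598, 0.801, 0.0]
wrist_force: [-2.6, 0.1, 5.2]
opening: 0.13
grasp_force: 60.5
```

Call:
{"fn": "drive_tool", "kwargs": {"plan": [[[0,0,0,0],[0,0,0,0],[0,0,0,0],[0,0,0,0],[0,0,0,0],[0,0,0,0],[0,0,0,0],[0,0,0,0],[0,0,0,0],[0,0,0,0],[0,0,0,0],[0,0,0,0]]], "jaw": 0.5}}

```text
time_s: 9.73
eef_pos: [0.5691, 0.2812, 0.1657]
eef_rot: [0.0, 0.598, 0.801, -0.0]
wrist_force: [-0.4, -0.2, 0.3]
opening: 0.501
grasp_force: 0.0
```

```bash
python3 - <<'E'
from h import *
go([.572,.283,.166],106.5)
o,p,d=shot("wrist");cv2.imwrite("pics/w4.png",p[:,:,::-1])
X=cloud("wrist",d,o);m=masks(p)["yellow"]&(d>0)&(X[...,2]>.158)&(X[...,2]<.17);m[:,:270]=0;m[:,375:]=0
P=X[m];A=np.c_[P,np.ones(len(P))];n=np.linalg.svd(P-P.mean(0))[2][2] if len(P)<4000 else np.linalg.eigh(np.cov(P.T))[1][:,0]
print(len(P),"crown normal",(n*np.sign(n[2])).round(3),P.mean(0).round(4))
E
```

```text
t 9.73 pos [0.5691 0.2812 0.1657] yaw 106.49 tilt [ 0. -0. -1.] row [ 0.0021  0.0083 -0.0007] -0.0001 q6 -0.02 op 0.501 gf 0.0 F [-0.4 -0.2  0.3]
7098 crown normal [-0.005 -0.     1.   ] [0.567  0.286  0.1613]
```

View pics/w4.png

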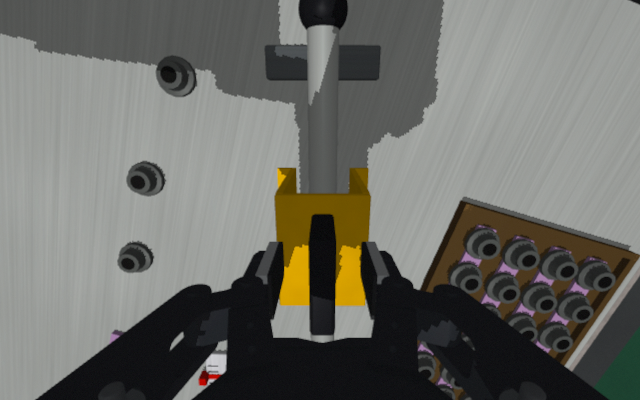

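The view shows the crown (278–368, 195–300) level on the bar, tilt ~0.3°, with the fingers clear of the fin. I'll rise straight up and meanwhile compute the knob position from the first wrist shot.

Call:
{"fn": "drive_tool", "kwargs": {"plan": [[[0,0,-0.01,0],[0,0,-0.03,0],[0,0,-0.07,0],[0,0,-0.12,0],[0,0,-0.18,0],[0,0,-0.24,0],[0,0,-0.28,0],[0,0,-0.3,0],[0,0,-0.3,0],[0,0,-0.3,0]]]}}

```text
time_s: 10.62
eef_pos: [0.569, 0.2813, 0.2857]
eef_rot: [0.0, 0.598, 0.801, 0.0]
wrist_force: [0.1, 0.5, -0.2]
opening: 0.502
grasp_force: 0.0
```

```bash
python3 - <<'E'
from h import *
z=np.load("pics/w1.npz");p,d=z["p"],z["d"];o=dict(eef_pos=z["pos"],eef_rot=z["q"]);X=cloud("wrist",d,o);M=masks(p)
R=np.zeros((400,640),bool);R[130:345,300:345]=1
for n,m in dict(blue=M["blue"]&(X[...,2]>.075),knob=M["black"]&(X[...,2]>.07)&(X[...,2]<.1),disc=(p.min(-1)>150)&(X[...,2]>.06)&(X[...,2]<.1)).items():
    m=m&R&(d>0);P=X[m]
    if len(P)>5:
        f=cv2.fitLine(P[:,:2].astype(np.float32),cv2.DIST_HUBER,0,.01,.01).ravel();v,u=np.nonzero(m)
        print(n,len(P),np.median(P,0).round(4),np.degrees(np.arctan2(f[1],f[0])).round(2)%180,f[2:].round(4),v.min(),v.max(),P[:,2].max().round(4))
go([.59,-.12,.28],102.6)
_,q,dd=shot("scene");Y=cloud("scene",dd);m=masks(q)["yellow"]&(dd>0)&(np.hypot(Y[...,0]-.57,Y[...,1]-.283)<.1)
print("hang z",Y[m][:,2].min().round(3),Y[m][:,2].max().round(3))
E
```

```text
blue 1372 [ 0.6031 -0.1995  0.0829] 103.38 [ 0.6031 -0.1998] 271 342 0.3243
knob 915 [ 0.5852 -0.1326  0.0788] 102.17 [ 0.5862 -0.1309] 153 342 0.0984
disc 121 [ 0.5738 -0.0917  0.0862] 15.28 [ 0.5728 -0.0913] 197 267 0.0893
t 10.62 pos [0.569  0.2813 0.2857] yaw 106.49 tilt [ 3.e-04  1.e-04 -1.e+00] row [-0.9768 -0.2344  0.0141] 0.0216 q6 -0.02 op 0.502 gf 0.0 F [ 0.1  0.5 -0.2]
hang z 0.077 0.199
```

Saddle hangs with its feet at 0.077, top at 0.199, as specified. Next, move over the knob.

Call:
{"fn": "drive_tool", "kwargs": {"plan": [[[-0.03,-0.008,0,0.002],[-0.1,-0.027,0,0.005],[-0.19,-0.05,0,0.01],[-0.29,-0.08,0,0.015],[-0.39,-0.105,0,0.02],[-0.49,-0.135,0,0.0216],[-0.59,-0.16,0,0.0216],[-0.69,-0.19,0,0.0216],[-0.79,-0.215,0,0.0216],[-0.88,-0.24,0,0.0216],[-0.94,-0.255,0,0.0216],[-0.953,-0.259,0,0.0216]]], "jaw": 0}}

```text
time_s: 11.67
eef_pos: [0.5767, -0.1187, 0.284]
eef_rot: [-0.001, 0.627, 0.779, -0.001]
wrist_force: [-0.5, 1.9, -0.7]
opening: 0.999
grasp_force: 0.0
```

Call:
{"fn": "drive_tool", "kwargs": {"plan": [[[0,0,0,0],[0,0,0,0],[0,0,0,0]]]}}

```text
time_s: 11.92
eef_pos: [0.5776, -0.1125, 0.2851]
eef_rot: [-0.001, 0.625, 0.781, 0.0]
wrist_force: [0.1, 0.8, -0.6]
opening: 0.998
grasp_force: 0.0
```

```bash
python3 - <<'E'
from h import *
go([.578,-.114,.16],102.6)
o,p,d=shot("wrist");cv2.imwrite("pics/w5.png",p[:,:,::-1]);X=cloud("wrist",d,o);M=masks(p)
u=np.array([np.cos(np.radians(102.6)),np.sin(np.radians(102.6))]);n=np.array([u[1],-u[0]])
D=X[...,:2]-[.578,-.114];s=D@u;t=D@n;g=(d>0)&(abs(t)<.03)
def f(nm,m):
    P=X[m];print(nm,m.sum(),"s",s[m].min().round(4),s[m].max().round(4),"t",t[m].min().round(4),t[m].max().round(4),"tmean",t[m].mean().round(4),"zmax",P[:,2].max().round(4))
f("disc",g&(p.min(-1)>130)&(X[...,2]>.055)&(X[...,2]<.1)&(abs(s)<.06))
f("knob",g&(p.max(-1)<90)&(X[...,2]>.07)&(X[...,2]<.09)&(abs(s)<.019))
m=M["blue"]&g&(X[...,2]>.075)&(X[...,2]<.1)
if m.sum()>9:f("blue",m)
m=M["red"]&(d>0)&(abs(t)<.09);P=X[m];r=cv2.fitLine(P[:,:2].astype(np.float32),cv2.DIST_HUBER,0,.01,.01).ravel();print("red",len(P),np.degrees(np.arctan2(r[1],r[0])).round(2)%180,"s",s[m].mean().round(4),"t",t[m].min().round(4),t[m].max().round(4))
E
```

```text
t 11.92 pos [ 0.5776 -0.1125  0.2851] yaw 102.66 tilt [-1.e-03  9.e-04 -1.e+00] row [-0.0044  0.0005  0.3127] 0.0003 q6 -0.62 op 0.998 gf 0.0 F [ 0.1  0.8 -0.6]
disc 175 s -0.0306 0.026 t -0.0173 0.0202 tmean 0.0017 zmax 0.0893
knob 459 s -0.019 0.0184 t -0.006 0.0135 tmean 0.0036 zmax 0.0811
blue 2158 s -0.1979 -0.0347 t -0.0101 0.023 tmean 0.0064 zmax 0.0891
red 590 14.11 s 0.1118 t -0.0706 0.0715
```

View pics/w5.png

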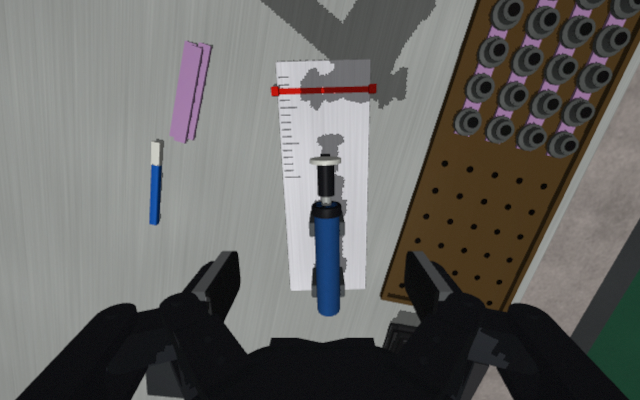

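The view shows the knob at (326,180), the disc at (325,160), the red line at row 90 from (275,91) to (374,89), and the housing below. Gauge y is at ~104°. Knob is at ≈(0.581,-0.113), and the pull needed is about 89 mm. I'll descend onto the knob.

```bash
python3 -c "
from h import *
go([.581,-.1135,.051],104)"
```

```text
t 11.97 pos [ 0.5777 -0.1122  0.2854] yaw 102.7 tilt [-6.e-04  6.e-04 -1.e+00] row [-0.0053  0.0075  0.5859] -0.0072 q6 -0.62 op 1.001 gf 0.0 F [ 0.2 -0.3  0.3]
```

Call:
{"fn": "drive_tool", "kwargs": {"plan": [[[-0.005,0.0075,0.03,-0.007],[-0.005,0.0075,0.1,-0.007],[-0.005,0.0075,0.18,-0.007],[-0.005,0.0075,0.26,-0.007],[-0.005,0.0075,0.33,-0.007],[-0.005,0.0075,0.4,-0.007],[-0.005,0.0075,0.46,-0.007],[-0.005,0.0075,0.51,-0.007],[-0.005,0.0075,0.55,-0.007],[-0.005,0.0075,0.58,-0.007],[-0.005,0.0075,0.586,-0.007],[-0.005,0.0075,0.586,-0.007]]]}}

```text
time_s: 12.97
eef_pos: [0.5807, -0.1141, 0.0502]
eef_rot: [-0.001, 0.616, 0.788, -0.0]
wrist_force: [0.4, -0.3, -0.2]
opening: 0.997
grasp_force: 0.0
```

```bash
python3 - <<'E'
from h import *
go([.581,-.1135,.051],104)
o,p,d=shot("wrist");cv2.imwrite("pics/w6.png",p[:,:,::-1])
E
```

```text
t 12.97 pos [ 0.5807 -0.1141  0.0502] yaw 103.94 tilt [-1.8e-03  8.0e-04 -1.0e+00] row [ 0.0013  0.001  -0.002 ] -0.0003 q6 -0.64 op 0.997 gf 0.0 F [ 0.4 -0.3 -0.2]
```

View pics/w6.png

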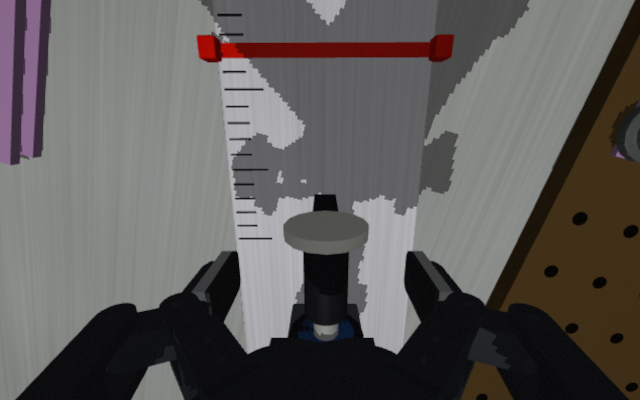

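The view shows the knob between the fingers at column ~326 (tool centre ~322), pointer at (325,203) and red line at row ~49. I'll shift +1.8 mm and close.

Call:
{"fn": "drive_tool", "kwargs": {"plan": [[[0,0.0045,0,0],[0,0.0045,0,0],[0,0.0045,0,0]]]}}

```text
time_s: 13.27
eef_pos: [0.584, -0.1148, 0.0525]
eef_rot: [0.001, 0.617, 0.787, 0.0]
wrist_force: [-0.0, 0.5, 0.1]
opening: 1.0
grasp_force: 0.0
```

Call:
{"fn": "drive_tool", "kwargs": {"plan": [[[0,0,0,0],[0,0,0,0],[0,0,0,0],[0,0,0,0],[0,0,0,0],[0,0,0,0],[0,0,0,0],[0,0,0,0],[0,0,0,0],[0,0,0,0]]], "jaw": 1}}

```text
time_s: 14.1
eef_pos: [0.5828, -0.1146, 0.0515]
eef_rot: [-0.0, 0.617, 0.787, -0.0]
wrist_force: [-4.3, -0.8, 5.5]
opening: 0.238
grasp_force: 58.5
```

```bash
cat >> h.py <<'E'
def gap(name):
    o,p,d=shot("wrist");cv2.imwrite(f"pics/{name}.png",p[:,:,::-1]);i=ctrl.camera_info("wrist");K=np.array(i["camera_matrix"]);T=np.array(i["T_tool_cam"])
    R=masks(p)["red"];R[:, :250]=0;R[:,400:]=0
    rows=np.nonzero(R)[0];
    # pointer: dark pixels ahead of the disc, columns near the middle
    dark=(p.max(-1)<45);dark[:,:305]=0;dark[:,345:]=0;X=cloud("wrist",d,o)
    dark&=(d>0)&(X[...,2]<.06);dark[260:]=0
    v,u=np.nonzero(dark);print("pointer px rows",v.min() if len(v) else None,v.max() if len(v) else None,"cols",(u.min(),u.max()) if len(u) else None,"red rows",np.percentile(rows,[0,50,100]) if len(rows) else None)
    def ray(u,v,z): # tool-x of pixel at world height z (tool down)
        r=T[:3,:3]@np.linalg.solve(K,[u,v,1]);k=(o["eef_pos"][2]-z-T[2,3])/r[2];return (T[:3,3]+k*r)[:2]*1000
    for lab,vv,z in(("tip",v.min() if len(v) else 0,.014),("red far",rows.min(),.006),("red near",rows.max()+1,.006)): print(lab,ray(325,vv,z).round(1))
    go(o["eef_pos"],104)
E
python3 -c "
from h import *
gap('g1')"
```

```text
pointer px rows 193 208 cols (np.int64(310), np.int64(333)) red rows [41. 48. 55.]
tip [26.3  1.3]
red far [116.8   1. ]
red near [108.8   1. ]
t 14.15 pos [ 0.5828 -0.1146  0.0515] yaw 103.87 tilt [-5.e-04 -1.e-04 -1.e+00] row [-0. -0. -0.] -0.0007 q6 -0.64 op 0.236 gf 58.5 F [-4.5 -0.5  4.6]
```

Gripped at ~20 mm. The line measures 8.0 mm wide, as it should. Pull needed ≈ 88 mm, so I pull 76 mm first and recheck.

Call:
{"fn": "drive_tool", "kwargs": {"plan": [[[0.005,0,0,0],[0.02,0,0,0],[0.04,0,0,0],[0.06,0,0,0],[0.08,0,0,0],[0.1,0,0,0],[0.12,0,0,0],[0.14,0,0,0],[0.16,0,0,0],[0.18,0,0,0],[0.19,0,0,0],[0.19,0,0,0]]]}}

```text
time_s: 15.15
eef_pos: [0.5648, -0.0425, 0.0515]
eef_rot: [0.001, 0.616, 0.787, -0.001]
wrist_force: [-3.8, -12.1, 1.6]
opening: 0.237
grasp_force: 58.9
```

```bash
python3 -c "
from h import *
gap('g2')"
```

```text
pointer px rows 192 208 cols (np.int64(310), np.int64(333)) red rows [166. 171. 176.]
tip [27.   1.3]
red far [42.7  1.3]
red near [35.3  1.3]
t 15.2 pos [ 0.5649 -0.0429  0.0515] yaw 103.9 tilt [ 3.0e-04 -3.9e-03 -1.0e+00] row [0.0009 0.     0.    ] -0.0006 q6 -0.52 op 0.24 gf 59.0 F [ -3.3 -11.7   2.7]
```

View pics/g2.png

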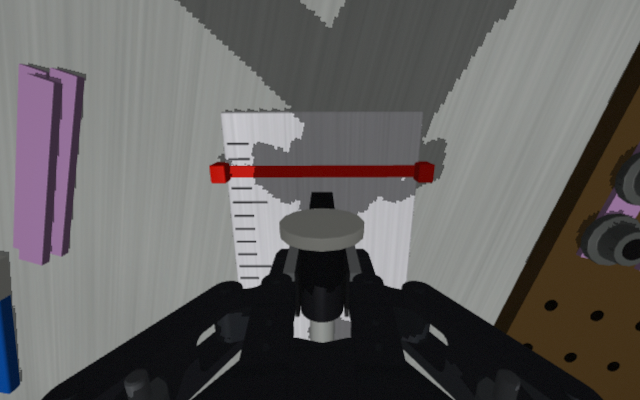

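The view shows the pointer tip at (322,192), 20 px short of the red line at row 171. The knob hasn't slipped. About 13.5 mm remains.

Call:
{"fn": "drive_tool", "kwargs": {"plan": [[[0.004,0,0,0],[0.012,0,0,0],[0.02,0,0,0],[0.028,0,0,0],[0.033,0,0,0],[0.034,0,0,0],[0.034,0,0,0],[0.034,0,0,0],[0.034,0,0,0],[0.034,0,0,0]]]}}

```text
time_s: 16.03
eef_pos: [0.5617, -0.0304, 0.0515]
eef_rot: [0.001, 0.617, 0.787, -0.002]
wrist_force: [-3.5, -13.4, 2.4]
opening: 0.239
grasp_force: 58.9
```

```bash
python3 - <<'E'
from h import *
gap('g3')
im=cv2.imread("pics/g3.png");cv2.imwrite("pics/g3c.png",cv2.resize(im[150:260,230:420],None,fx=4,fy=4,interpolation=cv2.INTER_NEAREST))
E
```

```text
pointer px rows 192 208 cols (np.int64(310), np.int64(333)) red rows [184. 189. 194.]
tip [27.   1.3]
red far [30.5  1.3]
red near [22.7  1.4]
t 16.08 pos [ 0.5618 -0.0305  0.0515] yaw 103.86 tilt [ 4.0e-04 -4.3e-03 -1.0e+00] row [ 0.0001 -0.0001  0.0001] -0.0008 q6 -0.5 op 0.236 gf 58.9 F [ -3.9 -13.3   2.5]
```

View pics/g3c.png

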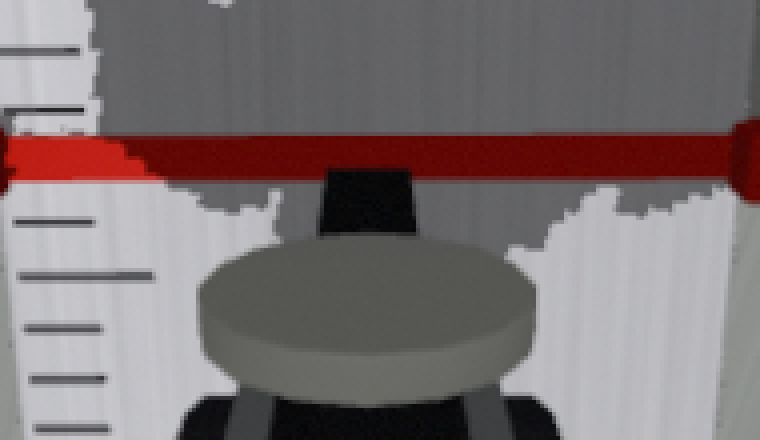

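The crop shows the tip over the near half of the red line. With the height difference taken into account it is ~1.1 mm short of the line's middle, so I add 1.2 mm.

Call:
{"fn": "drive_tool", "kwargs": {"plan": [[[0.001,0,0,0],[0.002,0,0,0],[0.003,0,0,0],[0.003,0,0,0],[0.003,0,0,0],[0.003,0,0,0],[0.003,0,0,0],[0.003,0,0,0],[0.003,0,0,0],[0.003,0,0,0],[0.003,0,0,0],[0.003,0,0,0]]]}}

```text
time_s: 17.08
eef_pos: [0.5615, -0.0294, 0.0515]
eef_rot: [0.002, 0.617, 0.787, -0.002]
wrist_force: [-3.6, -13.4, 2.1]
opening: 0.237
grasp_force: 58.9
```

```bash
python3 - <<'E'
from h import *
gap('g4')
_,q,dd=shot("scene");Y=cloud("scene",dd);m=masks(q)["yellow"]&(dd>0)&(np.hypot(Y[...,0]-.57,Y[...,1]-.283)<.1)
print("hang z",Y[m][:,2].min().round(3),Y[m][:,2].max().round(3),Y[m].mean(0).round(3))
E
```

```text
pointer px rows 192 208 cols (np.int64(310), np.int64(333)) red rows [185. 190. 195.]
tip [27.   1.3]
red far [29.8  1.3]
red near [22.   1.4]
t 17.13 pos [ 0.5615 -0.0294  0.0515] yaw 103.86 tilt [ 4.0e-04 -4.5e-03 -1.0e+00] row [ 0. -0.  0.] -0.0008 q6 -0.5 op 0.236 gf 58.9 F [ -3.9 -13.2   1.6]
hang z 0.077 0.2 [0.588 0.288 0.133]
```

The red line's middle is now at 25.9 mm and the pointer at 25.5 mm. The rod is held steady against the spring and the saddle still hangs level. Handing in.

```bash
python3 -c "
from h import *
print(ctrl.hand_in())"
```

```text
the job is handed in; nothing more can be done
None
```

The job is handed in at about 17 s (no verdict was returned): the saddle hangs level astride the bar, and the rod is held against its spring with the pointer within about 0.5 mm of the red line's middle by my measurement.

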